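Pack the jamb block and hold the hinge knuckles in line

ROBOT

A 6-joint arm with a two-finger parallel gripper is mounted at the origin on a cart in front of the work surface, level with it; the furniture and walls round the work are solid. World frame = base frame: x ahead of the robot, y to its left, z up, the work surface at z = 0. Lengths are in m, angles in degrees, forces in N, time in s.
With the tool pointing down it reaches from about 0.375 to 0.9 m from the base axis. Payload 3.1 kg.
Tool frame: the origin (TCP) lies on the centre line of the jaws, within the pads' length; the fingertips stand 25 mm ahead of it and the grasp point (between the pads) lies 6 mm ahead of it; z points along the fingers, y is the line along which they close (so a half turn about z gives the same grasp; the last joint's range is limited). The gripper opens to 87 mm and grips with 3 to 60 N. Pads are 19 mm wide; open, the fingers measure 117 mm over their backs; the gripper's body (75 mm by 190 mm) begins 51 mm behind the grasp point.
Start: joints at [-78.065, 30.224, 82.088, -0, 67.689, -10.227], TCP at [0.236, -0.579, 0.248] pointing down, gripper open.
Joint ranges: [-176.69, 176.69], [-43.24, 126.21], [12.49, 139.97], [-82, 262], [0, 151.66], [-163.58, 163.58]. Speed limits (degrees/s): [159.86, 159.86, 180, 180, 180, 180].

INTERFACE

Orientations are given as a 3x3 rotation matrix whose columns are the frame's x, y, z axes.
In Python, from rig import * gives the robot as it stands.
- The arm moves only by the tool step_arm, never from a script. Its argument "steps" is a list of rows, each a list of 7 numbers: the shift along the tool's x, y, z normalised to -1 to 1, where 1 is 0.3 m, then the turn, a rotation vector about the tool's x, y, z normalised to -1 to 1, where 1 is 45 degrees, then the gripper's target within -1 to 1 (shut at 1, half-way at 0, fully open at -1). A call has 1 to 8 rows; each row is the pose to reach, as a shift and turn from the pose commanded when the call began, along the tool's axes at that moment; what a row does not reach only later rows make up. A row lasts 1/12 s, in which the tool goes at most 41.7 mm and 7.16 degrees, less where a joint would pass 70% of its speed; a pose out of reach is approached as far as the arm can. A call with a number of a shift or a turn outside -1 to 1 is refused whole. A call with a gripper value outside its range is refused whole. The fingers move at their own pace and stop on an object; the grip force is fixed at half the most. Time passes only in rows, so rows that repeat a pose let the fingers close. It gives the time, the measured TCP pose, the force, the opening and the grip force at its end, in the units of the state.
- read_state(): the state, without advancing time (a new reading comes with each control period).
- capture(name): name is "side" or "top" or "wrist"; returns a dict with "image" (384x512x3 uint8, red, green, blue), "vertical_fov" (degrees; the focal length in pixels is half the picture's height over the tangent of half this angle, whatever the lens; pixels are square), "cx", "cy" (the principal point, pixels), "world_from_camera" (4x4, takes a point from camera to world coordinates); the wrist camera has in their place "T_tool_cam" (4x4, takes a point from camera to tool coordinates, whose origin is the TCP and whose axes are the flange's). Camera axes: x right, y down, z forward; pixel columns grow to the right and rows downward; lengths in m; the calibration is good to about 2 mm. The wrist camera is an equidistant fisheye: a pixel r from the principal point sees the ray r / f radians off the axis. A picture is of the moment at which its call begins: read the wrist's pose just before it. There is no depth.
- hand_in(): hands the job in; it is judged then, once.
The state is a dict: "time_s": time; "joint_positions": joint angles; "qvel": joint speeds; "tau": joint torques, N m; "position": TCP position; "tcp_rot": TCP orientation; "force": force on the tool from outside, world axes, zero at the start; "moment": the same for the moment, N m; "opening": opening from 0.0 (shut) to 1.0 (fully open); "grasp_force": force on a finger pad.
Only numpy, scipy, OpenCV 4.12 (cv2) and the standard library are available. Lean on these libraries where they do the work, as an engineer would, in place of code of your own. Each camera call takes 0.05 s, during which the arm holds its last target. There are 200 camera calls.

TASK

Pack the jamb block (the wooden block with the two outer hinge knuckles on top) upright into the empty side of the low tray, beside the sanding block, and let it go so it sits flat on the tray's floor. Then lift the flap rail out of its stand and bring its single knuckle down between the jamb's two knuckles so that the holes line up for the pin, and finish while holding it there upright in the gripper, carrying its weight and not resting or pressing it on the jamb. Leave the pin block, the mallet and the jar where they are.

Things in the scene. Friction and masses are not known exactly. Their poses are not given: they have to be found in the camera images.
- jamb_center (a point): Jamb block, loose, standing on the bench: a plain wooden block 40 mm (its x) by 96 mm (its y) by 70 mm high (z up); this point is the centre of the wood, 35 mm above its underside. A 4 mm thick steel hinge leaf stands in the middle of its top and carries two steel knuckles (tubes 22 mm outside, 13 mm bore, lying along y); nothing else stands on the top. About 0.3 kg. Half a turn about z makes no difference. Its own origin, jamb, is the centre of the wood's underside.
- jamb_bore (a point): Middle of the common axis of the jamb's two knuckles: 94 mm above the underside of the jamb block (59 mm above jamb_center), same axes, y along the bore. The knuckles fill y = 17 to 41 mm and -17 to -41 mm from this point, leaving a 34 mm gap; below the gap the leaf's edge lies 15 mm below the axis.
- jamb: The jamb block as a whole; origin at the centre of the wood's underside, axes as above.
- tray_slot (a point): Middle of the empty side of the tray, on the tray's floor, 6 mm above the bench; x and y axes along the tray's sides. The slot is 45 mm along x (tray wall at -x, sanding block at +x) and 101 mm along y between walls; the jamb goes in with its 96 mm length along y.
- tray: Low open plywood tray, fixed to the bench, 120 x 117 mm outside, walls 8 mm thick with their tops 28 mm above the bench, floor 6 mm thick; origin at the centre of its underside.
- packed_block: Wooden sanding block 58 x 95 x 33 mm, loose, already lying in the tray's +x side with its top 39 mm above the bench; origin at the centre of its underside.
- rail_center (a point): Flap rail, loose, lying level in its stand: a wooden rail 28 mm (its x) by 110 mm (its y) by 40 mm high (z up); this point is the centre of the wood. Below its middle hangs a steel leaf with one knuckle. About 0.2 kg. Half a turn about z makes no difference.
- rail_bore (a point): Middle of the rail's knuckle (tube 22 mm outside, 13 mm bore, 28 mm long, lying along y): 22 mm below the underside of the rail's wood, 42 mm below rail_center; same axes. It belongs at jamb_bore; there it has 3 mm play at either end and 4 mm below it before it meets the jamb's leaf.
- rail: The flap rail as a whole; origin at rail_bore.
- stand: Rail stand, fixed to the bench: wooden base 60 x 136 mm with two posts on which the rail's ends rest, the ledges 46 mm above the bench, with lips 12 mm high round the rail's ends (about 2 mm play) that leave the rail's middle 76 mm free; lift the rail straight up. Origin at the centre of its underside, rail along its y.
- pin_block: Small dark drilled block 45 x 65 x 28 mm with the hinge pin (8 mm, head on top) standing in it, 87 mm high in all; leave it alone. Origin at its underside.
- mallet: Small wooden mallet, 90 x 188 x 56 mm, lying on the bench; leave it alone. Origin at its underside.
- cement_jar: Amber jar with grey lid, 64 mm across, 99 mm high; leave it alone. Origin at its underside.

How it is judged:
By the outcome, as a careful person would: the job done as asked, in the order asked, and still so for the second after the job is handed in, while the arm keeps its last pose, push and grip.
It also fails if it takes over 58 s, if anything falls off the work surface, if the arm or the gripper's body presses on something with over 40 N, if the wrist force passes 120 N, or if a joint passes its speed limit or range.

## Working session

There is one attempt and no reset: what is moved stays moved. The work goes in short steps, Python scripts to look and compute and a tool call to move; the robot and the scene stay as the last step left them, time stands still between calls to the robot, and variables do not carry over. Pictures are saved under pics/ and viewed, at most 10 in all, crops included, and the job is handed in when it is done.

Besides the shell and the picture viewer there is one more tool, called after "Request:" in YAML: its name, and indented under it one key for each argument. step_arm: Moves the arm, as the interface text tells. Scaled input: -1 to 1 covers 0.3 m each way for a shift and 45 degrees each way for a turn. Its arguments: {"type":"object","properties":{"steps":{"type":"array"}},"required":["steps"]}

```bash
mkdir -p pics; ls
python3 - <<'E'
from rig import *
import cv2, pickle
s=read_state(); print(s['time_s'],s['position'],s['tcp_rot'],s['opening'])
d={}
for n in ("top","side","wrist"):
    c=capture(n); d[n]=c
    cv2.imwrite(f"pics/{n}0.png",c["image"][:,:,::-1])
    print(n,{k:v for k,v in c.items() if k!="image"})
pickle.dump((s,d),open("d0.pkl","wb"))
E
```

```text
pics
0.0 [ 0.2356285  -0.5781352   0.24658326] [[ 9.26125580e-01  3.77215049e-01 -4.66302106e-04]
 [ 3.77215149e-01 -9.26123180e-01  2.14179557e-03]
 [ 3.76064333e-04 -2.15946789e-03 -9.99997598e-01]] 0.9971410775655085
top {'vertical_fov': 42.69361438677158, 'cx': 253.5333590496519, 'cy': 189.83862805087043, 'world_from_camera': array([[-9.59311769e-03, -9.97119904e-01,  7.52321068e-02,
         3.67670222e-01],
       [-9.99953410e-01,  9.48521131e-03, -1.79149247e-03,
         3.16082400e-02],
       [ 1.07274037e-03, -7.52457877e-02, -9.97164440e-01,
         1.53965574e+00],
       [ 0.00000000e+00,  0.00000000e+00,  0.00000000e+00,
         1.00000000e+00]])}
side {'vertical_fov': 48.455409223157105, 'cx': 259.6001664373991, 'cy': 187.78303697761186, 'world_from_camera': array([[-0.86163595, -0.18310534,  0.47334546, -0.00828244],
       [-0.50726588,  0.34060493, -0.79162466,  0.8712597 ],
       [-0.0162731 , -0.92220427, -0.38636055,  0.49240329],
       [ 0.        ,  0.        ,  0.        ,  1.        ]])}
wrist {'vertical_fov': 65.70646984690485, 'cx': 259.7997775033139, 'cy': 187.46240321821128, 'T_tool_cam': array([[-7.89136895e-04, -9.55184555e-01, -2.96009871e-01,
         8.19648476e-02],
       [ 9.99999600e-01, -6.29110220e-04, -6.35857897e-04,
        -8.21149118e-04],
       [ 4.21138807e-04, -2.96010254e-01,  9.55184669e-01,
        -1.36410066e-01],
       [ 0.00000000e+00,  0.00000000e+00,  0.00000000e+00,
         1.00000000e+00]])}
```

View pics/top0.png

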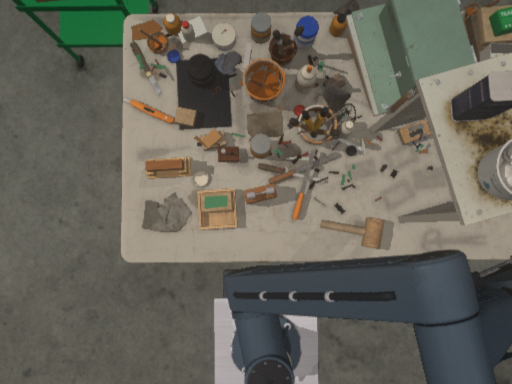

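View pics/side0.png

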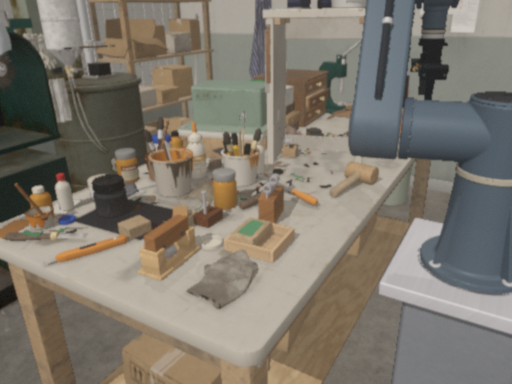

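Top view: tray at about (217,209) with the green sanding block in its far half, rail in its stand at (168,166), jamb at (262,190), pin block at (229,154). The side view agrees. I'll enlarge the top view.

```bash
cat > h.py <<'E'
import numpy as np, cv2
def ray(c,u,v,T=None):
    f=192/np.tan(np.radians(c['vertical_fov'])/2)
    x=np.array([u-c['cx'],v-c['cy']])
    if T is None:
        d=np.array([*x/f,1]); T=c['world_from_camera']
    else:
        r=np.hypot(*x); a=r/f; d=np.array([*(x/max(r,1e-9)*np.sin(a)),np.cos(a)])
    return T[:3,3],T[:3,:3]@d
def onz(c,u,v,z,T=None):
    o,d=ray(c,u,v,T); return o+d*(z-o[2])/d[2]
def proj(c,P,T=None):
    f=192/np.tan(np.radians(c['vertical_fov'])/2)
    M=c['world_from_camera'] if T is None else T
    p=M[:3,:3].T@(np.asarray(P)-M[:3,3])
    if T is None: return f*p[:2]/p[2]+[c['cx'],c['cy']]
    a=np.arctan2(np.hypot(*p[:2]),p[2]); return f*a*p[:2]/np.hypot(*p[:2])+[c['cx'],c['cy']]
def wT(s,c):
    T=np.eye(4); T[:3,:3]=s['tcp_rot']; T[:3,3]=s['position']; return T@c['T_tool_cam']
E
python3 - <<'E'
import pickle
from h import *
s,d=pickle.load(open('d0.pkl','rb'))
im=d['top']['image'][:,:,::-1]
cv2.imwrite('pics/topc.png',cv2.resize(im[140:240,140:290],None,fx=5.3,fy=5.3,interpolation=cv2.INTER_CUBIC))
for n,u,v,z in [('jamb',262,190,.1),('tray',217,209,.03),('rail',168,166,.086),('pin',229,154,.03)]: print(n,onz(d['top'],u,v,z))
E
```

```text
jamb [0.4755743  0.00414566 0.1       ]
tray [0.42359892 0.1417034  0.03      ]
rail [0.55094941 0.2829989  0.086     ]
pin [0.59365124 0.10384347 0.03      ]
```

View pics/topc.png

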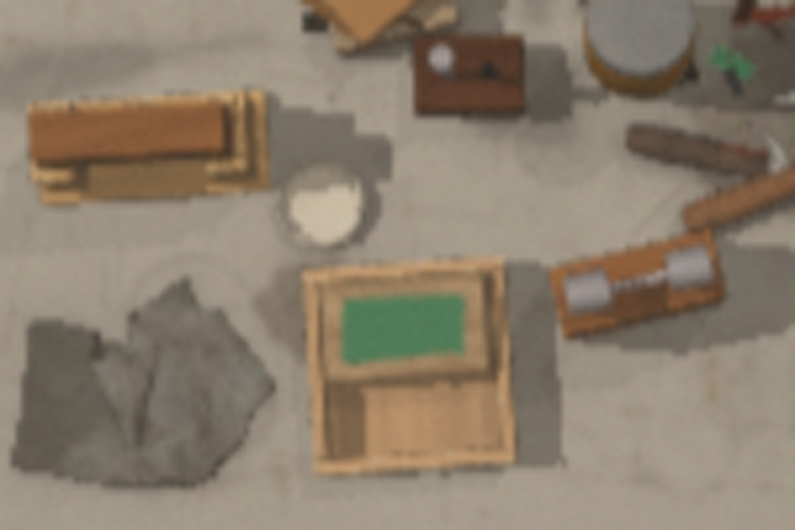

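Run:
```python
import pickle
from h import *
s,d=pickle.load(open('d0.pkl','rb')); c=d['top']
P=lambda u,v,z: onz(c,(u+.5)/5.3+139.5,(v+.5)/5.3+139.5,z)
def show(n,z,pts):
    q=np.array([P(u,v,z)[:2] for u,v in pts]); m=q.mean(0)
    print(n,m.round(4)); 
    for i in range(len(q)):
        e=q[(i+1)%len(q)]-q[i]; print('   len %.4f ang %.1f'%(np.hypot(*e),np.degrees(np.arctan2(e[1],e[0]))))
show('jamb knuckles',.100,[(589,292),(689,265)])
show('tray',.028,[(303,270),(505,258),(514,464),(318,474)])
show('rail',.086,[(29,108),(223,102),(225,150),(33,165)])
show('pin',.028,[(415,37),(523,34),(524,112),(416,115)])
for p in [(400,205),(400,220),(345,130),(455,210)]: print('post',onz(c,*p,0).round(3))
```

```text
jamb knuckles [0.4693 0.0096]
   len 0.0574 ang -75.4
   len 0.0574 ang 104.6
tray [0.4246 0.142 ]
   len 0.1178 ang -87.1
   len 0.1197 ang -177.9
   len 0.1135 ang 92.4
   len 0.1188 ang 4.1
rail [0.556 0.296]
   len 0.1091 ang -88.8
   len 0.0272 ang -177.6
   len 0.1080 ang 94.0
   len 0.0324 ang 4.4
pin [0.5951 0.1065]
   len 0.0633 ang -88.9
   len 0.0461 ang -179.7
   len 0.0632 ang 91.1
   len 0.0461 ang 0.5
post [ 0.432 -0.43   0.   ]
post [ 0.385 -0.429  0.   ]
post [ 0.671 -0.263  0.   ]
post [ 0.414 -0.602  0.   ]
```

Request:
step_arm:
  steps:
    - [0.288,-0.53,0,0,0,-1,-1]
    - [0.288,-0.53,0,0,0,-1,-1]
    - [0.288,-0.53,0,0,0,-1,-1]
    - [0.288,-0.53,0,0,0,-1,-1]
    - [0.288,-0.53,0,0,0,-1,-1]
    - [0.288,-0.53,0,0,0,-1,-1]
    - [0.288,-0.53,0,0,0,-1,-1]
    - [0.288,-0.53,0,0,0,-1,-1]

```text
time_s: 0.82
position: [0.256, -0.3984, 0.2477]
tcp_rot: [[0.387, 0.922, 0.0], [0.922, -0.387, -0.0], [-0.0, 0.0, -1.0]]
force: [-0.4, 0.3, -0.3]
opening: 1.002
grasp_force: 0.0
```

Request:
step_arm:
  steps:
    - [0.71,-0.03,0,0,0,-0.83,-1]
    - [0.71,-0.03,0,0,0,-0.83,-1]
    - [0.71,-0.03,0,0,0,-0.83,-1]
    - [0.71,-0.03,0,0,0,-0.83,-1]
    - [0.71,-0.03,0,0,0,-0.83,-1]
    - [0.71,-0.03,0,0,0,-0.83,-1]
    - [0.71,-0.03,0,0,0,-0.83,-1]

```text
time_s: 1.4
position: [0.3304, -0.1968, 0.2475]
tcp_rot: [[-0.254, 0.967, -0.001], [0.967, 0.254, 0.001], [0.001, -0.0, -1.0]]
force: [0.1, -0.0, 0.1]
opening: 0.998
grasp_force: 0.0
```

Request:
step_arm:
  steps:
    - [0.55,0.62,0,0,0,0,-1]
    - [0.55,0.62,0,0,0,0,-1]
    - [0.55,0.62,0,0,0,0,-1]
    - [0.55,0.62,0,0,0,0,-1]
    - [0.55,0.62,0,0,0,0,-1]
    - [0.55,0.62,0,0,0,0,-1]
    - [0.55,0.62,0,0,0,0,-1]
    - [0.55,0.62,0,0,0,0,-1]

```text
time_s: 2.07
position: [0.4707, 0.0072, 0.2473]
tcp_rot: [[-0.252, 0.968, 0.001], [0.968, 0.252, -0.001], [-0.001, 0.001, -1.0]]
force: [-0.3, 0.3, -0.2]
opening: 0.998
grasp_force: 0.0
```

```bash
cat >> h.py <<'E'
def shot(n,name,crop=None,fx=1.55):
    import pickle; from rig import read_state,capture
    s=read_state(); c=capture(n); pickle.dump((s,c),open(name+'.pkl','wb'))
    im=c['image'][:,:,::-1]
    if crop: a,b,e,f=crop; im=im[b:f,a:e]
    cv2.imwrite(f'pics/{name}.png',cv2.resize(im,None,fx=fx,fy=fx,interpolation=cv2.INTER_CUBIC)); print(s['position'])
E
python3 -c "
from h import *
shot('wrist','w1')"
```

```text
[0.47067339 0.00717416 0.24733697]
```

View pics/w1.png

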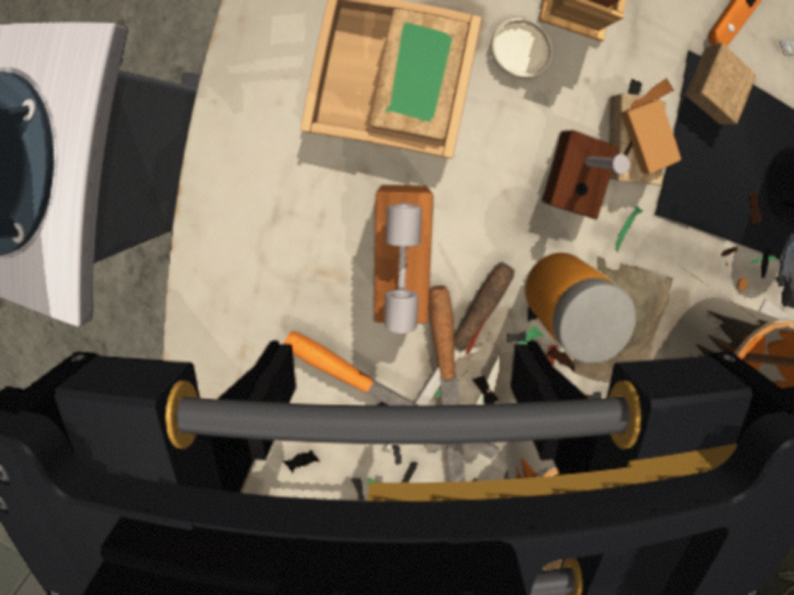

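Wrist view: jamb right under the camera, wood top corners about (376,186),(432,186),(376,322),(430,322); knuckle centres (405,224),(401,311); tray corners (303,130),(452,157),(480,15).

```bash
cat >> h.py <<'E'
from scipy.optimize import least_squares
def fit(c,T,pix,pts,x0,fx=1.55):
    "pose x,y,yaw(deg of y axis - 90) of planar object from pixels of known points"
    pix=(np.array(pix)+.5)/fx-.5
    def w(x):
        a=np.radians(x[2]); R=np.array([[np.cos(a),-np.sin(a),0],[np.sin(a),np.cos(a),0],[0,0,1]])
        return np.array(pts)@R.T+[x[0],x[1],0]
    f=lambda x:(np.array([proj(c,p,T) for p in w(x)])-pix).ravel()
    r=least_squares(f,x0,x_scale=[.01,.01,1]); return r.x,r.fun.reshape(-1,2).round(1)
E
python3 - <<'E'
import pickle
from h import *
s,c=pickle.load(open('w1.pkl','rb')); T=wT(s,c)
print(fit(c,T,[(405,205),(401,332),(376,186),(432,186),(376,322)],[(0,.041,.105),(0,-.041,.094),(-.02,.048,.07),(.02,.048,.07),(-.02,-.048,.07)],[.469,.01,14.]))
print(fit(c,T,[(480,15),(452,157),(303,130),(332,0)],[(.06,.0585,.028),(.06,-.0585,.028),(-.06,-.0585,.028),(-.06,.0585,.028)],[.425,.142,3.]))
E
```

```text
(array([ 0.46873151,  0.01636583, 13.75920532]), array([[-0.5,  0.1],
       [ 0.9, -4.4],
       [-0.8,  1.8],
       [ 1.1,  2.4],
       [-0.7, -0.2]]))
(array([0.42574956, 0.14603127, 4.43603765]), array([[ 1.1,  0.8],
       [ 2.1,  1.4],
       [-1.1,  2.5],
       [-2.5, -5.3]]))
```

Run:
```python
import pickle
from h import *
s,c=pickle.load(open('w1.pkl','rb')); T=wT(s,c)
print(fit(c,T,[(405,205),(401,332),(376,186),(432,186),(376,322),(403,246),(400,291)],[(0,.041,.105),(0,-.041,.105),(-.02,.048,.07),(.02,.048,.07),(-.02,-.048,.07),(0,.017,.105),(0,-.017,.105)],[.469,.01,14.]))
print(fit(c,T,[(480,15),(452,157),(303,130)],[(.06,.0585,.028),(.06,-.0585,.028),(-.06,-.0585,.028)],[.425,.142,3.]))
print(s['position'],s['tcp_rot'])
```

```text
(array([ 0.46815283,  0.01709787, 13.56182886]), array([[-0.8, -0.8],
       [ 0.4, -1.2],
       [-1. ,  1. ],
       [ 0.9,  1.6],
       [-1.2, -1. ],
       [ 0.1, -2.2],
       [ 1.4,  2.7]]))
(array([0.42457906, 0.14789925, 3.99755346]), array([[ 0.9, -0.4],
       [ 1.1, -0. ],
       [-1.9,  0.4]]))
[0.47067339 0.00717416 0.24733697] [[-2.51725145e-01  9.67798344e-01  9.04024229e-04]
 [ 9.67798185e-01  2.51725908e-01 -8.60466730e-04]
 [-1.06032460e-03  6.58311895e-04 -9.99999221e-01]]
```

Run:
```python
import pickle
from h import *
s,c=pickle.load(open('w1.pkl','rb')); T=wT(s,c)
print(fit(c,T,[(401,332),(376,322),(430,322),(403,246),(376,194),(432,193)],[(0,-.041,.105),(-.02,-.048,.07),(.02,-.048,.07),(0,.017,.105),(-.02,.048,.07),(.02,.048,.07)],[.469,.01,14.]))
x=[0.4685,.0125,13.6]
s,d=pickle.load(open('d0.pkl','rb'))
```

```text
(array([ 0.46891528,  0.01499094, 14.00619368]), array([[ 0.9,  0.9],
       [-0.6,  1. ],
       [-0.2,  1.3],
       [ 0.2,  0. ],
       [-1.2, -1.9],
       [ 0.7, -0.9]]))
```

Request:
step_arm:
  steps:
    - [0.022,0,0.1,0,0,0.013,-1]
    - [0.022,0,0.22,0,0,0.013,-1]
    - [0.022,0,0.34,0,0,0.013,-1]
    - [0.022,0,0.44,0,0,0.013,-1]
    - [0.022,0,0.52,0,0,0.013,-1]
    - [0.022,0,0.58,0,0,0.013,-1]
    - [0.022,0,0.601,0,0,0.013,-1]
    - [0.022,0,0.601,0,0,0.013,-1]

```text
time_s: 2.78
position: [0.4662, 0.0117, 0.066]
tcp_rot: [[-0.237, 0.972, -0.004], [0.972, 0.237, 0.001], [0.001, -0.003, -1.0]]
force: [-0.0, 0.6, 0.3]
opening: 0.999
grasp_force: 0.0
```

Request:
step_arm:
  steps:
    - [0,0,0,0,0,0,0.4]
    - [0,0,0,0,0,0,0.4]
    - [0,0,0,0,0,0,0.4]
    - [0,0,0,0,0,0,0.4]
    - [0,0,0,0,0,0,0.4]
    - [0,0,0,0,0,0,0.4]
    - [0,0,0,0,0,0,0.4]
    - [0,0,0,0,0,0,0.4]

```text
time_s: 3.45
position: [0.4677, 0.0137, 0.0675]
tcp_rot: [[-0.241, 0.971, 0.001], [0.971, 0.241, -0.0], [-0.0, 0.001, -1.0]]
force: [3.0, 1.5, 1.6]
opening: 0.479
grasp_force: 1.2
```

Request:
step_arm:
  steps:
    - [0,0,0,0,0,0,0.6]
    - [0,0,0,0,0,0,1]
    - [0,0,0,0,0,0,1]
    - [0,0,0,0,0,0,1]

```text
time_s: 3.78
position: [0.4679, 0.0136, 0.0674]
tcp_rot: [[-0.241, 0.971, 0.001], [0.971, 0.241, -0.0], [-0.0, 0.001, -1.0]]
force: [1.4, 1.6, 3.5]
opening: 0.459
grasp_force: 29.8
```

Request:
step_arm:
  steps:
    - [0,0,-0.02,0,0,0,1]
    - [0,0,-0.08,0,0,0,1]
    - [0,0,-0.16,0,0,0,1]
    - [0,0,-0.24,0,0,0,1]
    - [0,0,-0.3,0,0,0,1]
    - [0,0,-0.3,0,0,0,1]
    - [0,0,-0.3,0,0,0,1]

```text
time_s: 4.37
position: [0.4668, 0.0136, 0.1575]
tcp_rot: [[-0.241, 0.971, 0.0], [0.971, 0.241, -0.0], [-0.0, 0.0, -1.0]]
force: [-0.7, 0.3, -2.4]
opening: 0.457
grasp_force: 29.8
```

Request:
step_arm:
  steps:
    - [0.1,-0.03,0,0,0,0.05,1]
    - [0.2,-0.05,0,0,0,0.1,1]
    - [0.3,-0.08,0,0,0,0.14,1]
    - [0.4,-0.1,0,0,0,0.18,1]
    - [0.486,-0.125,0,0,0,0.222,1]
    - [0.486,-0.125,0,0,0,0.222,1]
    - [0.486,-0.125,0,0,0,0.222,1]
    - [0.486,-0.125,0,0,0,0.222,1]

```text
time_s: 5.03
position: [0.3955, 0.1458, 0.1563]
tcp_rot: [[-0.07, 0.998, -0.002], [0.998, 0.07, -0.001], [-0.0, -0.002, -1.0]]
force: [0.0, 0.1, -2.3]
opening: 0.457
grasp_force: 29.8
```

```bash
python3 -c "
from h import *
shot('wrist','w2')"
```

```text
[0.39549608 0.14584675 0.15630711]
```

View pics/w2.png

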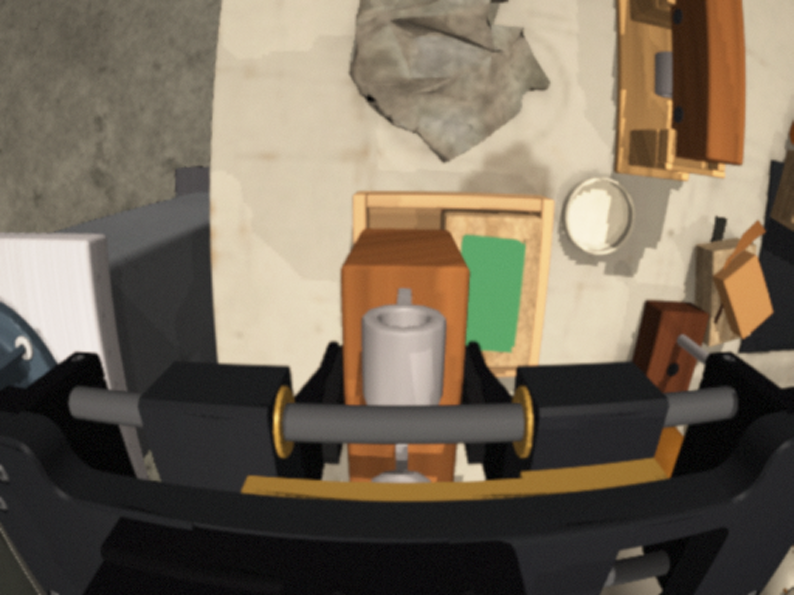

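Wrist view: jamb held upright over the slot; its +y face corners (346,267),(468,267) top and (358,230),(449,232) bottom; tray outer corners (357,193),(553,198),(540,374).

Run:
```python
import pickle
from h import *
s,c=pickle.load(open('w2.pkl','rb')); T=wT(s,c)
b=.089
x,r=fit(c,T,[(346,267),(468,267),(358,230),(449,232)],[(-.02,.048,b+.07),(.02,.048,b+.07),(-.02,.048,b),(.02,.048,b)],[.395,.146,4.]);print('jamb',x,r.tolist())
x,r=fit(c,T,[(357,193),(553,198),(540,374),(368,207),(543,212)],[(-.06,.0585,.028),(.06,.0585,.028),(.06,-.0585,.028),(-.052,.0505,.028),(.052,.0505,.028)],[.425,.147,4.]);print('tray',x,r.tolist())
a=np.radians(x[2]); print('slot',x[0]-.0295*np.cos(a),x[1]-.0295*np.sin(a))
```

```text
jamb [0.39605247 0.14613559 3.56529785] [[-4.2, 0.5], [2.7, 1.1], [1.7, -0.6], [0.6, -1.4]]
tray [0.42642094 0.14827805 3.6352263 ] [[-2.2, 0.3], [2.7, -0.1], [-0.3, 1.1], [-0.3, 0.1], [0.5, -0.9]]
slot 0.3969802941912841 0.14640762770285196
```

Request:
step_arm:
  steps:
    - [0.001,0.003,0.05,0,0,0,1]
    - [0.001,0.003,0.1,0,0,0,1]
    - [0.001,0.003,0.15,0,0,0,1]
    - [0.001,0.003,0.18,0,0,0,1]
    - [0.001,0.003,0.2,0,0,0,1]
    - [0.001,0.003,0.215,0,0,0,1]
    - [0.001,0.003,0.215,0,0,0,1]

```text
time_s: 5.67
position: [0.3969, 0.1458, 0.092]
tcp_rot: [[-0.067, 0.998, -0.001], [0.998, 0.067, -0.0], [-0.0, -0.001, -1.0]]
force: [0.9, 0.1, -2.3]
opening: 0.457
grasp_force: 29.8
```

Request:
step_arm:
  steps:
    - [0,0,0.01,0,0,0,1]
    - [0,0,0.02,0,0,0,1]
    - [0,0,0.03,0,0,0,1]
    - [0,0,0.03,0,0,0,1]

```text
time_s: 6.0
position: [0.3968, 0.1464, 0.0836]
tcp_rot: [[-0.069, 0.998, 0.0], [0.998, 0.069, 0.0], [0.0, 0.0, -1.0]]
force: [-0.4, 0.2, -2.7]
opening: 0.455
grasp_force: 29.8
```

Request:
step_arm:
  steps:
    - [0,0,0.01,0,0,0,1]
    - [0,0,0.02,0,0,0,1]
    - [0,0,0.03,0,0,0,1]
    - [0,0,0.033,0,0,0,1]
    - [0,0,0.033,0,0,0,1]

```text
time_s: 6.42
position: [0.3965, 0.1464, 0.0735]
tcp_rot: [[-0.069, 0.998, -0.001], [0.998, 0.069, -0.0], [-0.0, -0.001, -1.0]]
force: [-1.4, -0.7, -3.2]
opening: 0.462
grasp_force: 29.8
```

Request:
step_arm:
  steps:
    - [0,0,0.002,0,0,0,0]
    - [0,0,0,0,0,0,-0.3]
    - [0,0,0,0,0,0,-0.5]
    - [0,0,0,0,0,0,-0.5]
    - [0,0,-0.05,0,0,0,-0.5]
    - [0,0,-0.18,0,0,0,-0.5]
    - [0,0,-0.3,0,0,0,-0.5]
    - [0,0,-0.42,0,0,0,-0.5]

```text
time_s: 7.08
position: [0.396, 0.1464, 0.2012]
tcp_rot: [[-0.069, 0.998, -0.001], [0.998, 0.069, -0.0], [-0.0, -0.001, -1.0]]
force: [1.3, 0.3, 0.2]
opening: 0.744
grasp_force: 0.0
```

Request:
step_arm:
  steps:
    - [0.03,0.1,-0.08,0,0,0,-1]
    - [0.03,0.2,-0.16,0,0,0,-1]
    - [0.03,0.22,-0.16,0,0,0,-1]
    - [0.03,0.22,-0.16,0,0,0,-1]
    - [0.03,0.22,-0.16,0,0,0,-1]

```text
time_s: 7.5
position: [0.4606, 0.1597, 0.2472]
tcp_rot: [[-0.069, 0.998, -0.002], [0.998, 0.069, -0.0], [-0.0, -0.003, -1.0]]
force: [-0.2, -0.7, -0.5]
opening: 0.977
grasp_force: 0.0
```

```bash
python3 -c "
from h import *
shot('wrist','w3')"
```

```text
[0.46057015 0.15973722 0.247244  ]
```

View pics/w3.png

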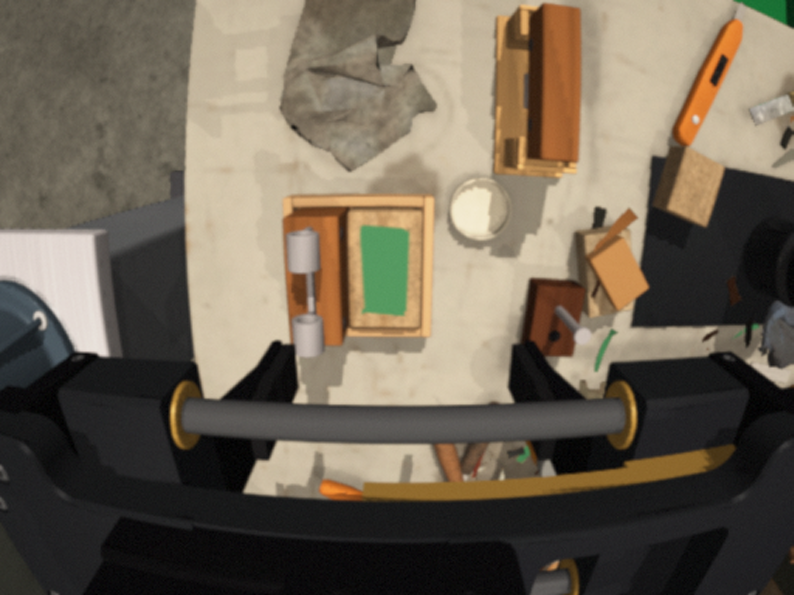

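Jamb seated beside the sanding block; rail's top face corners about (541,4),(580,9),(577,163),(530,158).

Run:
```python
import pickle
from h import *
s,c=pickle.load(open('w3.pkl','rb')); T=wT(s,c)
print(fit(c,T,[(541,4),(580,9),(577,163),(530,158)],[(-.014,.055,.086),(.014,.055,.086),(.014,-.055,.086),(-.014,-.055,.086)],[.556,.296,3.]))
print(fit(c,T,[(308,356),(303,270),(343,345),(297,204),(347,208)],[(0,-.041,.111),(0,.017,.111),(.02,-.048,.076),(-.02,.048,.076),(.02,.048,.076)],[.3965,.146,3.]))
```

```text
(array([0.55283312, 0.30064513, 1.0765052 ]), array([[ 0. , -1.9],
       [ 0.2, -0.5],
       [-2.5,  0.9],
       [ 2.3,  1.2]]))
(array([ 0.40029974,  0.15223658, -0.81918366]), array([[-0.9, -2.5],
       [ 3.2, -1.9],
       [-0.2, -1.1],
       [-3.6,  2.9],
       [ 1.3,  2.6]]))
```

Request:
step_arm:
  steps:
    - [0.396,0.336,0,0,0,0.033,-1]
    - [0.396,0.336,0,0,0,0.033,-1]
    - [0.396,0.336,0,0,0,0.033,-1]
    - [0.396,0.336,0,0,0,0.033,-1]
    - [0.396,0.336,0,0,0,0.033,-1]
    - [0.396,0.336,0,0,0,0.033,-1]

```text
time_s: 8.05
position: [0.5525, 0.2859, 0.2454]
tcp_rot: [[-0.045, 0.999, -0.005], [0.999, 0.045, -0.002], [-0.002, -0.005, -1.0]]
force: [-0.3, 0.2, -0.3]
opening: 1.001
grasp_force: 0.0
```

```bash
python3 -c "
from h import *
shot('wrist','w4')"
```

```text
[0.55252125 0.2858733  0.24537007]
```

View pics/w4.png

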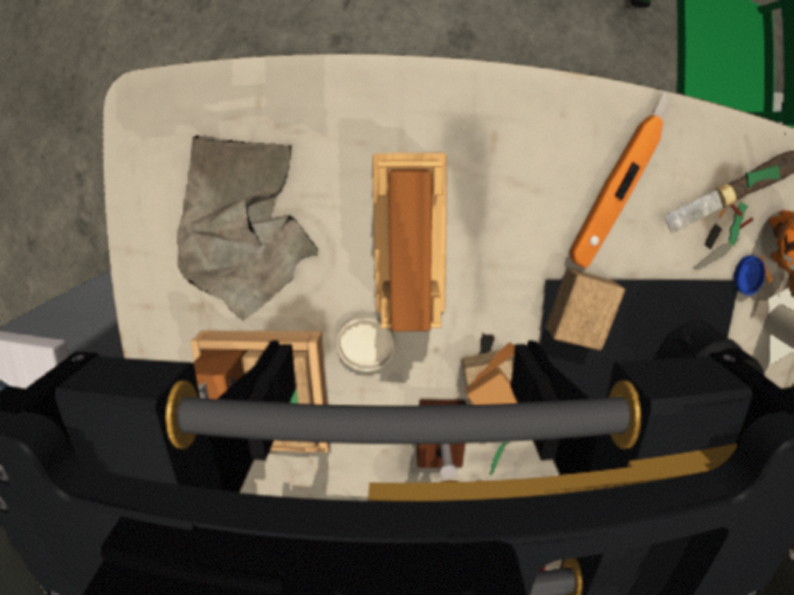

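Rail top face at (391,170),(434,170),(432,331),(390,330), centred between the open fingers.

Run:
```python
import pickle
from h import *
s,c=pickle.load(open('w4.pkl','rb')); T=wT(s,c)
print(fit(c,T,[(391,170),(434,170),(432,331),(390,330)],[(-.014,.055,.086),(.014,.055,.086),(.014,-.055,.086),(-.014,-.055,.086)],[.556,.296,3.]))
print(fit(c,T,[(390,330),(432,331),(391,170)],[(-.014,-.055,.086),(.014,-.055,.086),(-.014,.055,.080)],[.556,.296,3.]))
```

```text
(array([0.55670139, 0.30257749, 2.25759309]), array([[-0.3, -0.5],
       [ 0.4, -0.2],
       [-0.5,  0.2],
       [ 0.5,  0.7]]))
(array([0.55677013, 0.3025936 , 2.22306001]), array([[ 0.5,  0.7],
       [-0.5,  0.2],
       [-0. , -0.7]]))
```

Request:
step_arm:
  steps:
    - [0.055,0.0165,0.1,0,0,0.007,-1]
    - [0.055,0.0165,0.22,0,0,0.007,-1]
    - [0.055,0.0165,0.34,0,0,0.007,-1]
    - [0.055,0.0165,0.44,0,0,0.007,-1]
    - [0.055,0.0165,0.52,0,0,0.007,-1]
    - [0.055,0.0165,0.56,0,0,0.007,-1]
    - [0.055,0.0165,0.571,0,0,0.007,-1]
    - [0.055,0.0165,0.571,0,0,0.007,-1]

```text
time_s: 8.77
position: [0.5575, 0.3011, 0.0761]
tcp_rot: [[-0.036, 0.999, -0.002], [0.999, 0.036, -0.001], [-0.001, -0.002, -1.0]]
force: [-0.4, -0.1, 0.2]
opening: 1.0
grasp_force: 0.0
```

Request:
step_arm:
  steps:
    - [0,0,0,0,0,0,0.3]
    - [0,0,0,0,0,0,0.5]
    - [0,0,0,0,0,0,0.6]
    - [0,0,0,0,0,0,0.6]
    - [0,0,0,0,0,0,0.6]
    - [0,0,0,0,0,0,0.6]
    - [0,0,0,0,0,0,0.6]
    - [0,0,0,0,0,0,0.6]

```text
time_s: 9.43
position: [0.5585, 0.3021, 0.0766]
tcp_rot: [[-0.037, 0.999, 0.0], [0.999, 0.037, 0.0], [0.0, 0.0, -1.0]]
force: [-0.1, 0.7, -0.4]
opening: 0.479
grasp_force: 0.0
```

Request:
step_arm:
  steps:
    - [0,0,0,0,0,0,1]
    - [0,0,0,0,0,0,1]
    - [0,0,0,0,0,0,1]
    - [0,0,0,0,0,0,1]

```text
time_s: 9.77
position: [0.5579, 0.302, 0.0764]
tcp_rot: [[-0.037, 0.999, -0.001], [0.999, 0.037, -0.0], [-0.0, -0.001, -1.0]]
force: [-0.7, -0.1, 1.1]
opening: 0.315
grasp_force: 30.0
```

Request:
step_arm:
  steps:
    - [0,0,-0.03,0,0,0,1]
    - [0,0,-0.08,0,0,0,1]
    - [0,0,-0.16,0,0,0,1]
    - [0,0,-0.26,0,0,0,1]
    - [0,0,-0.36,0,0,0,1]
    - [0,0,-0.44,0,0,0,1]
    - [0,0,-0.44,0,0,0,1]

```text
time_s: 10.35
position: [0.562, 0.3033, 0.2149]
tcp_rot: [[-0.037, 0.999, 0.012], [0.999, 0.037, 0.004], [0.003, 0.012, -1.0]]
force: [0.9, 0.7, -1.4]
opening: 0.321
grasp_force: 30.0
```

Request:
step_arm:
  steps:
    - [-0.05,-0.055,0,0,0,-0.01,1]
    - [-0.13,-0.145,0,0,0,-0.02,1]
    - [-0.22,-0.245,0,0,0,-0.042,1]
    - [-0.31,-0.345,0,0,0,-0.042,1]
    - [-0.4,-0.445,0,0,0,-0.042,1]
    - [-0.46,-0.52,0,0,0,-0.042,1]
    - [-0.5,-0.559,0,0,0,-0.042,1]
    - [-0.5,-0.559,0,0,0,-0.042,1]

```text
time_s: 11.02
position: [0.3917, 0.144, 0.2076]
tcp_rot: [[-0.069, 0.998, -0.007], [0.998, 0.069, -0.001], [-0.001, -0.007, -1.0]]
force: [0.8, -0.5, -1.0]
opening: 0.32
grasp_force: 30.0
```

Request:
step_arm:
  steps:
    - [0,0,0,0,0,0,1]
    - [0,0,0,0,0,0,1]
    - [0,0,0,0,0,0,1]

```text
time_s: 11.27
position: [0.398, 0.1464, 0.2085]
tcp_rot: [[-0.071, 0.998, 0.002], [0.998, 0.071, 0.0], [0.0, 0.002, -1.0]]
force: [0.9, -0.1, -2.2]
opening: 0.318
grasp_force: 30.0
```

```bash
python3 -c "
from h import *
shot('wrist','w5')
shot('side','s5',(190,130,330,300),4.0)"
```

```text
[0.39799385 0.14643958 0.20853425]
[0.39779381 0.14647653 0.20846993]
```

View pics/w5.png

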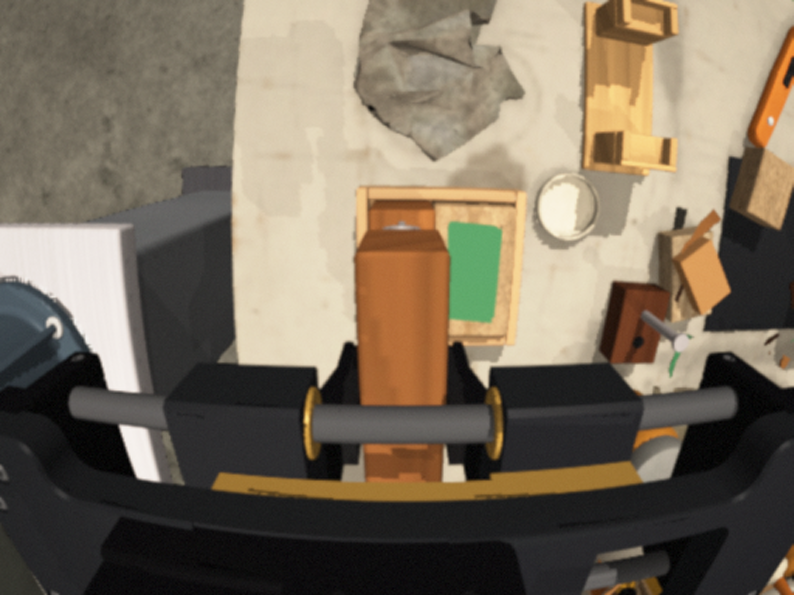

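View pics/s5.png

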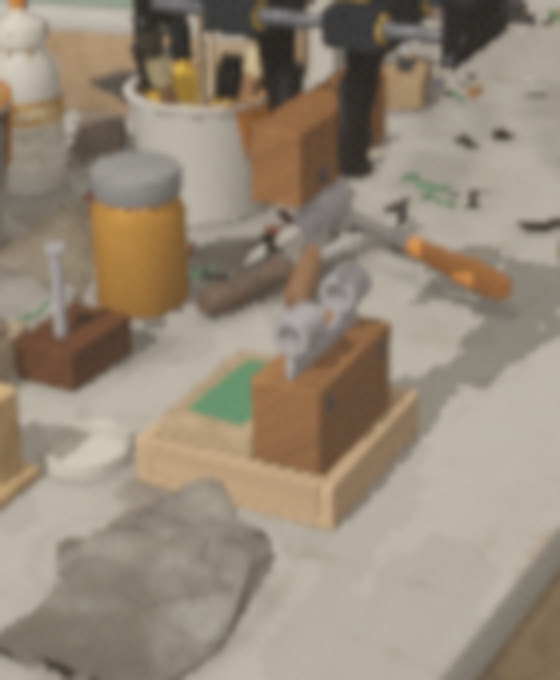

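Wrist view: rail level in the jaws, its +y face corners (358,250),(447,251) top, (365,231),(442,232) bottom; jamb's wood behind at (370,203)–(434,203), tray corners (358,188),(526,190),(515,344). Side view: jamb sits flat in the tray.

Run:
```python
import pickle
from h import *
s,c=pickle.load(open('w5.pkl','rb')); T=wT(s,c); b=s['position'][2]-.0104
x,r=fit(c,T,[(358,250),(447,251),(365,231),(442,232)],[(-.014,.055,b+.02),(.014,.055,b+.02),(-.014,.055,b-.02),(.014,.055,b-.02)],[.398,.146,4.]);print('rail',x,r.tolist(),s['position'])
x,r=fit(c,T,[(358,188),(526,190),(515,344)],[(-.06,.0585,.028),(.06,.0585,.028),(.06,-.0585,.028)],[.425,.147,4.]);print('tray',x,r.tolist())
a=np.radians(x[2]); print('slot',x[0]-.0295*np.cos(a),x[1]-.0295*np.sin(a))
s,c=pickle.load(open('s5.pkl','rb'))
# side: jamb knuckle pixel predicted (crop coords) for assumed jamb
for dy in (0,-.006):
  a=np.radians(4);R=np.array([[np.cos(a),-np.sin(a)],[np.sin(a),np.cos(a)]])
  for n,p in [('bore+end',(0,.041,.1)),('bore-end',(0,-.041,.1)),('corner+x+y',(.02,.048,.076)),('corner-x+y',(-.02,.048,.076)),('corner-x-y',(-.02,-.048,.076)),('tray -x+y',(.0295-.06-.0,.0585,.028))]:
    q=R@p[:2]+[.3965,.1466+dy]; print(dy,n,((proj(c,[*q,p[2]])-[190,130]+.5)*4).round(0))
```

```text
rail [0.39735102 0.14598065 3.28421988] [[-2.9, 1.2], [3.6, 1.3], [-0.2, -1.5], [-0.6, -1.6]] [0.39799385 0.14643958 0.20853425]
tray [0.4252201  0.14842822 3.63254403] [[-1.6, -0.5], [1.1, 0.3], [0.7, 0.5]]
slot 0.39577936429272453 0.14655917837385016
0 bore+end [294. 340.]
0 bore-end [358. 281.]
0 corner+x+y [254. 380.]
0 corner-x+y [323. 395.]
0 corner-x-y [396. 321.]
0 tray -x+y [334. 490.]
-0.006 bore+end [300. 336.]
-0.006 bore-end [364. 277.]
-0.006 corner+x+y [260. 375.]
-0.006 corner-x+y [329. 390.]
-0.006 corner-x-y [401. 317.]
-0.006 tray -x+y [339. 484.]
```

Request:
step_arm:
  steps:
    - [0,-0.004,0.03,0,0,0,1]
    - [0,-0.004,0.06,0,0,0,1]
    - [0,-0.004,0.08,0,0,0,1]
    - [0,-0.004,0.1,0,0,0,1]
    - [0,-0.004,0.115,0,0,0,1]
    - [0,-0.004,0.125,0,0,0,1]
    - [0,-0.004,0.128,0,0,0,1]
    - [0,-0.004,0.128,0,0,0,1]

```text
time_s: 12.03
position: [0.3954, 0.1459, 0.17]
tcp_rot: [[-0.07, 0.998, -0.0], [0.998, 0.07, -0.0], [-0.0, -0.0, -1.0]]
force: [0.2, 0.8, -1.3]
opening: 0.32
grasp_force: 30.0
```

Request:
step_arm:
  steps:
    - [0,0,0.01,0,0,0,1]
    - [0,0,0.02,0,0,0,1]
    - [0,0,0.03,0,0,0,1]
    - [0,0,0.03,0,0,0,1]

```text
time_s: 12.37
position: [0.395, 0.1458, 0.1607]
tcp_rot: [[-0.07, 0.998, -0.001], [0.998, 0.07, -0.0], [-0.0, -0.001, -1.0]]
force: [0.3, 0.5, -1.8]
opening: 0.318
grasp_force: 30.0
```

Request:
step_arm:
  steps:
    - [0.002,0.004,0.01,0,0,0,1]
    - [0.002,0.004,0.02,0,0,0,1]
    - [0.002,0.004,0.027,0,0,0,1]
    - [0.002,0.004,0.027,0,0,0,1]
    - [0.002,0.004,0.027,0,0,0,1]
    - [0.002,0.004,0.027,0,0,0,1]

```text
time_s: 12.87
position: [0.3965, 0.1465, 0.153]
tcp_rot: [[-0.07, 0.998, -0.0], [0.998, 0.07, 0.0], [0.0, -0.0, -1.0]]
force: [0.3, -1.1, -2.7]
opening: 0.32
grasp_force: 30.0
```

Run:
```python
from h import *
import pickle
shot('wrist','w6'); shot('side','s6',(230,150,310,250),5)
from rig import read_state
s=read_state(); print(s['position'],s['force'],s['moment'])
a=cv2.imread('pics/s6.png'); b=cv2.imread('pics/w6.png')[160:420,300:500]
b=cv2.resize(b,(385,500)); cv2.imwrite('pics/f6.png',np.hstack([a,b]))
```

```text
[0.39650397 0.14653174 0.15302798]
[0.39652601 0.14652819 0.153087  ]
[0.39653495 0.14653731 0.15311226] [-0.23490902  0.18494924 -2.9669239 ] [ 0.02515063 -0.14021435  0.01107403]
```

View pics/f6.png

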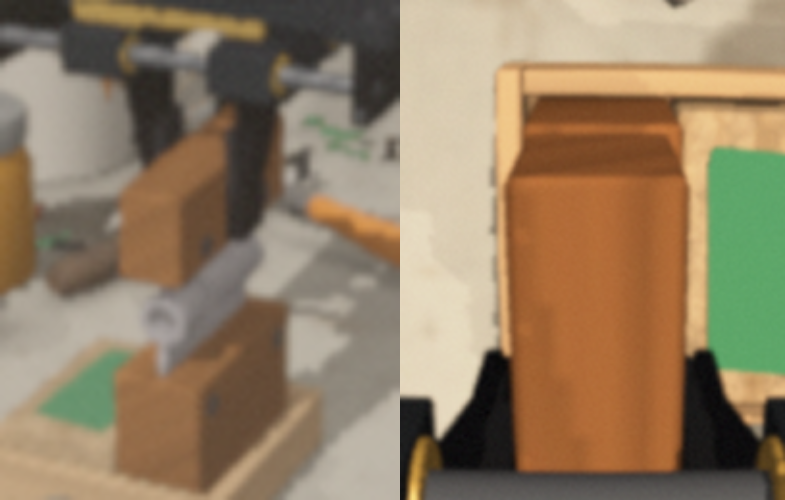

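The knuckles form one straight tube, and the wrist still carries the rail's weight with no upward push from the jamb.

```bash
python3 -c "
from rig import *
print(hand_in())"
```

```text
the job is handed in; nothing more can be done
None
```

The job is handed in at about 13 s: the jamb block sits flat in the tray beside the sanding block, and the rail is held upright with its knuckle lined up between the jamb's two, its weight still on the gripper; the pin block, mallet and jar were not touched.

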